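# Raise the reading lamp to its fourth click and lock it

### The arm

A 6-joint arm with a two-finger parallel gripper is mounted at the origin on the work surface. World frame = base frame: x ahead of the robot, y to its left, z up, the work surface at z = 0. Lengths are in m, angles in rad, forces in N, time in s.
With the tool pointing down it reaches from about 0.325 to 0.9 m from the base axis. Payload 6.1 kg.
Tool frame: the origin (TCP) lies midway between the tips of the shut fingers; the grasp point (between the pads) lies 19 mm behind it; z points along the fingers, y is the line along which they close (so a half turn about z gives the same grasp; the last joint's range is limited). The gripper opens to 85 mm and grips with 20 to 120 N. Pads are 22 mm wide; open, the fingers measure 114 mm over their backs; the gripper's body (76 mm by 85 mm) begins 54 mm behind the grasp point. The pads swing forward as they close: fully open they stand 13 mm farther back than shut.
Start: joints at [-1.453, 0.22, 1.526, -0, 1.395, -0.126], TCP at [0.151, -0.607, 0.231] pointing down, gripper open.
Joint ranges: [-2.98, 2.98], [-0.91, 2.08], [0.09, 2.57], [-1.24, 4.39], [0.2, 2.65], [-2.68, 2.68]. Speed limits (rad/s): [2.57, 2.57, 3.01, 3.14, 3.14, 3.14].

### API

Orientations are given as [roll, pitch, yaw] about the fixed x, y, z axes, in that order (R = Rz(yaw) Ry(pitch) Rx(roll)).
In Python, from plant import movep, move_l, set_joints, gripper_to, hold, inverse_kinematics, observe, get_image, get_calibration, Unreachable, job_done gives the robot as it stands. Calls block until the motion is done:
- movep(position, orientation): joint-space move of the TCP to a pose.
- move_l(position, feed=0.15, rotation=None, max_force=None): straight line of the TCP; rotation=None keeps the orientation; feed is the mean speed in m/s. With max_force (N) it stops when the force on the tool has changed by that much, and returns True; else False.
- set_joints(angles): joint-space move.
- gripper_to(opening, f_grip=None): finger opening in m; f_grip is the grip in N (None keeps the last); returns when the fingers have stopped.
- hold(seconds).
- inverse_kinematics(position, orientation): joint angles nearest the present ones, or None.
- observe(): the state.
- get_image(name): name is "side" or "top" or "wrist"; returns (picture, depth): 400x640x3 uint8, red, green, blue; 400x640 float32, m along the optical axis (not along the pixel's ray), 0 where there is no reading.
- get_calibration(name): a dict with "intrinsics" (3x3 intrinsics, pixels), "world_from_camera" (4x4, takes a point from camera to world coordinates). Camera axes: x right, y down, z forward; pixel columns grow to the right and rows downward; lengths in m; the calibration is good to about 2 mm. A picture is of the moment at which its call begins: read the wrist's pose just before it. get_calibration takes no time and is no camera call; for the wrist camera it gives the pose at the moment of the call.
A pose or a line that the arm cannot do raises Unreachable and nothing moves.
- job_done(): hands the job in; it is judged then, once.
The state is a dict: "time_s": time; "q": joint angles; "joint_velocities": joint speeds; "joint_torque": joint torques, N m; "eef_pos": TCP position; "tcp_rot": TCP orientation; "ft_force": force on the tool from outside, world axes, zero at the start; "torque": the same for the moment, N m; "opening": finger opening in m; "grasp_force": force on a finger pad.
Only numpy, scipy, OpenCV 4.12 (cv2) and the standard library are available. Lean on these libraries where they do the work, as an engineer would, in place of code of your own. Each camera call takes 0.05 s, during which the arm holds its last target. There are 200 camera calls.

### The job

Take the reading lamp by the wooden knob on top of its ratchet column and raise it from the bottom to the fourth click of the pawl, no further; lower it gently until it rests on the pawl, without letting it drop or ramming it down, and let go. Then push the red latch on the foot fully home towards the column, without forcing it. Leave everything else on the desk where it stands.

Things in the scene. Friction and masses are not known exactly. Their poses are not given: they have to be found in the camera images.
- stand: The reading lamp's fixed stand: dark steel foot 24 mm thick, 130 mm wide, 250 mm long (x -170 to +80 mm of the origin), and a brass sleeve, open on its +x side, rising to 160 mm, that guides the column. Origin: on the desk under the column's axis. -x points along the foot to its red latch, roughly to the robot; +y is the side to which the lamp's arm reaches.
- lamp_knob (a point): Centre of the top face of the wooden grip knob on the column: an upright plain cylinder 26 mm in diameter, 50 mm tall. Below it is the lamp's arm (26 mm wide, reaching 170 mm to the stand's +y, a green shade under its end down to 112 mm below the knob's top). Knob, arm, shade and column rise and sink as one and cannot turn.
- column (a joint): Lift of the lamp's column in m: 0 (start, down on its stop) to 0.105, straight up. It weighs 0.6 to 1 kg, friction about 1 N, and sinks when let go. Five ratchet teeth 13 mm apart on its +x side pass the pawl on the way up. None is past it at the start; the first click comes anywhere between 18 and 42 mm of lift (unmeasured, differs each time), each next one 13 mm later.
- sleeve_top (a point): Centre of the sleeve's top, 160 mm above the desk. On its +x side is the spring pawl, a steel tongue with a red tail. As each tooth passes, the lift force grows by 4 to 8 N over 5 to 6 mm, falls to within 2 N of the bare weight, and 4 to 5 mm of lift after that fall the pawl snaps in under the tooth: the click. From then on the column sinks only until that tooth's flat underside rests on the pawl.
- latch (a joint): Travel of the red locking latch in m: starts at 0 to 0.003; 0.014 is fully home against its stop. It slides along the stand's +x, towards the column, with about 4 N of friction and no spring.
- latch_face (a point): Centre of the latch's pushing face, which looks to the stand's -x: the latch is a red block 16 mm long (x), 34 mm wide (y), 26 mm tall, on top of the foot; this point is 13 mm below its top and 13 mm above the foot. Push it along the stand's +x.
- open_book: Bystander: an open book lying flat under the lamp's shade, 200 x 145 mm, 15 mm thick; origin at the centre of its underside.
- pen_pot: Bystander: a blue pot 68 mm across and 85 mm tall with pens standing to 135 mm; origin at the centre of its underside.
- ink_jar: Bystander: a small glass ink jar, 48 mm across, 55 mm tall; origin at the centre of its underside.
- paperweight: Bystander: a green glass paperweight, 64 mm across, 34 mm tall; origin at the centre of its underside.
- mug: Bystander: a white mug, 80 mm across, 90 mm tall, handle at its +y; origin at the centre of its underside.
- mouse: Bystander: a black computer mouse, 82 x 62 mm, 33 mm tall; origin under its rounded end.
- glasses_case: Bystander: a dark red glasses case, 155 x 55 mm, 36 mm tall; origin at the centre of its underside.

How it is judged:
On the way, in this order (a step that is already met when the one before it is completed fails the run):
1. the column rests with its fourth tooth on the pawl (fourth click), at rest and let go of (contact force between column_c3 and anything else above 1.5 N and velocity of joint column between -0.01 and 0.01 m/s and contact force between the fingers and column below 0.1 N), for 0.2 s.
2. the red latch is pushed home (value of joint latch above 0.012 m), for 0.1 s.
At the end, for the whole second after the job is handed in: The column rests on the pawl with its fourth tooth from the top (the fourth click; more than 1.5 N of its weight on that tooth), still (under 10 mm/s) and not held; the latch is within 2 mm of its stop (joint above 0.012) (all of step 1 and value of joint latch above 0.012 m); the robot touches nothing.
It fails at once if the column is let fall: it sinks faster than 0.2 m/s (a drop of more than about 3 mm) (velocity of joint column below -0.2 m/s).
It fails at once if the column is rammed down: more than 30 N on the tooth that the pawl holds (contact force between any of column_c0, column_c1, column_c2, column_c3, column_c4 and anything else above 30 N).
It fails at once if the latch is forced: pushed with more than 30 N (contact force between the fingers and latch above 30 N).
It fails at once if a bystander is moved by more than 20 mm (distance of any of open_book, pen_pot, ink_jar, paperweight, mug, mouse, glasses_case from where it was at the start of the episode above 0.02 m).
It also fails if it takes over 72 s, if anything falls off the work surface, if the arm or the gripper's body presses on something with over 40 N, if the wrist force passes 120 N, or if a joint passes its speed limit or range.

## Working session

There is one attempt and no reset: what is moved stays moved. The work goes in short steps, each a Python script; the robot and the scene stay as the last script left them, time stands still between calls to the robot, and variables do not carry over. Pictures are saved under pics/ and viewed, at most 10 in all, crops included, and the job is handed in when it is done.

```bash
ls; mkdir -p pics
python3 - <<'E'
from plant import *
import cv2,numpy as np
for n in ("side","top"):
    p,d=get_image(n); np.savez(f"pics/{n}.npz",p=p,d=d); cv2.imwrite(f"pics/{n}.png",p[:,:,::-1])
    c=get_calibration(n); print(n,np.round(c["intrinsics"],1).tolist(),np.round(c["world_from_camera"],3).tolist())
print(observe())
E
```

```text
pics
side [[430.9, 0.0, 320.5], [0.0, 430.9, 202.1], [0.0, 0.0, 1.0]] [[-1.0, -0.008, 0.015, 0.526], [-0.016, 0.72, -0.694, 0.891], [-0.005, -0.694, -0.72, 1.064], [0.0, 0.0, 0.0, 1.0]]
top [[478.7, 0.0, 315.7], [0.0, 478.7, 201.2], [0.0, 0.0, 1.0]] [[-0.006, -0.998, 0.064, 0.478], [-1.0, 0.005, -0.016, 0.011], [0.016, -0.064, -0.998, 1.452], [0.0, 0.0, 0.0, 1.0]]
{'time_s': 0.1, 'q': array([-1.45310921e+00,  2.21161119e-01,  1.52753967e+00,  5.78559045e-06,
        1.39469878e+00, -1.26111357e-01]), 'joint_velocities': array([-0.0012976 , -0.00112892, -0.00202999, -0.00037074,  0.00027224,
        0.00149709]), 'joint_torque': array([-6.53625666e-04, -4.98243213e+01, -3.90546620e+01, -3.22031956e-04,
        5.76595528e-03,  6.62990985e-06]), 'eef_pos': array([ 0.15079351, -0.60595467,  0.23027732]), 'tcp_rot': array([-3.13980081e+00, -2.32917625e-04,  2.43797244e-01]), 'ft_force': array([-0.20171607,  0.33345369,  0.04028291]), 'torque': array([-0.02415369, -0.00221849,  0.01840546]), 'grasp_force': 0.0, 'opening': 0.08528271684219221}
```

View pics/side.png

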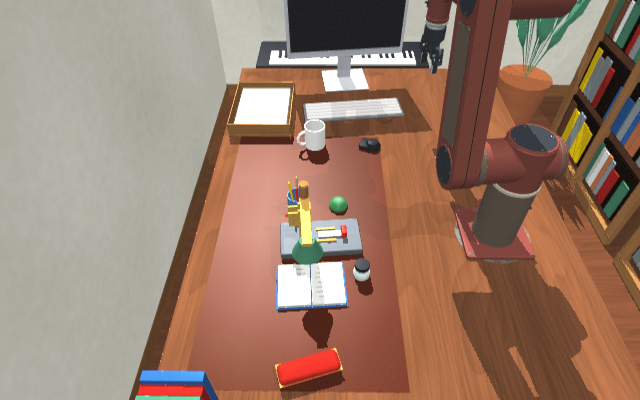

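View pics/top.png

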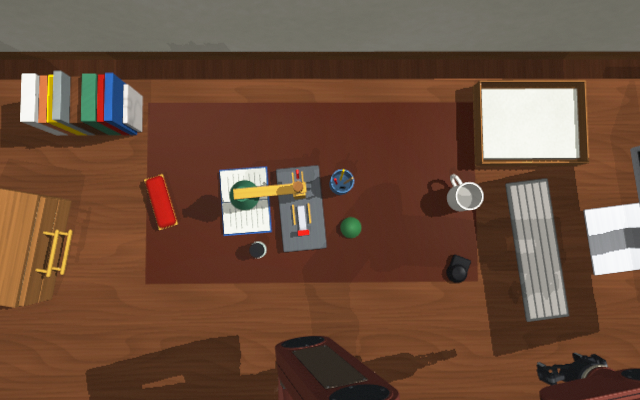

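The top view shows the knob near (299,187), the latch near (303,232), the arm reaching left to the shade at (245,194), the pen pot at (342,181), the paperweight at (350,228) and the jar at (258,250). The side view shows the same layout, with the knob at (303,187) and the latch at (344,231).

```bash
cat > h.py <<'E'
import numpy as np,cv2
from plant import *
def cloud(d,c):
    K,T=c["intrinsics"],c["world_from_camera"]
    v,u=np.mgrid[0:d.shape[0],0:d.shape[1]]
    P=np.stack([(u-K[0,2])/K[0,0]*d,(v-K[1,2])/K[1,1]*d,d],-1)
    return P@T[:3,:3].T+T[:3,3]
E
python3 - <<'E'
from h import *
for n in("top","side"):
    f=np.load(f"pics/{n}.npz");p,d=f["p"].astype(int),f["d"];P=cloud(d,get_calibration(n))
    m=np.zeros(d.shape,bool)
    if n=="top": m[155:262,270:335]=1
    else: m[175:262,270:370]=1
    z=P[...,2]; r,g,b=p[...,0],p[...,1],p[...,2]
    foot=m&(abs(z-.024)<.006)&(d>0)&(r<130)&(abs(r-b)<25)
    X=P[foot]; print(n,"foot n",foot.sum(),"z",np.median(X[:,2]), cv2.minAreaRect((X[:,:2]*1000).astype(np.float32)))
    red=m&(r>150)&(g<70)&(b<70)&(d>0)
    k,l=cv2.connectedComponents(red.astype(np.uint8))
    for i in range(1,k):
        Q=P[l==i]
        if len(Q)>4: v,u=np.where(l==i);print(" red",len(Q),u.mean().round(),v.mean().round(),Q.min(0).round(3),Q.max(0).round(3),np.median(Q,0).round(3))
    hi=m&(z>.15)&(d>0); print(" zmax",z[hi].max())
    kn=m&(z>z[hi].max()-.012)&(d>0);v,u=np.where(kn);Q=P[kn]
    print(" knob",kn.sum(),u.mean(),v.mean(),Q.min(0).round(4),Q.max(0).round(4),Q.mean(0).round(4))
    ye=m&(r>150)&(g>110)&(b<110)&(z>.12)
    Q=P[ye];print(" yellow",ye.sum(),np.percentile(Q,[2,50,98],axis=0).round(3).tolist())
f=np.load("pics/top.npz");im=f["p"][140:265,220:380,::-1];cv2.imwrite("pics/c.png",cv2.resize(im,None,fx=4.6,fy=4.6))
E
```

```text
top foot n 2547 z 0.02383711197311711 ((550.2191772460938, 14.2608642578125), (249.73123168945312, 168.92355346679688), 5.1220011711120605)
 red 10 297.0 173.0 [0.63  0.039 0.126] [0.649 0.044 0.135] [0.641 0.041 0.13 ]
 red 54 303.0 232.0 [0.469 0.012 0.022] [0.483 0.042 0.056] [0.476 0.026 0.049]
 zmax 0.2580226942832222
 knob 85 297.45882352941175 186.1529411764706 [0.5802 0.0261 0.2465] [0.6062 0.0489 0.258 ] [0.5926 0.0376 0.2519]
 yellow 404 [[0.575, 0.019, 0.148], [0.59, 0.056, 0.202], [0.633, 0.11, 0.255]]
side foot n 267 z 0.023003481439439755 ((550.4517822265625, -13.130928039550781), (246.6622314453125, 230.09271240234375), 5.1999006271362305)
 red 20 297.0 194.0 [ 0.619 -0.066  0.079] [ 0.624 -0.057  0.136] [ 0.621 -0.061  0.114]
 red 22 344.0 235.0 [0.467 0.039 0.03 ] [0.479 0.047 0.053] [0.473 0.042 0.039]
 zmax 0.2553688241047619
 knob 64 302.90625 184.296875 [0.5808 0.0244 0.2437] [0.6032 0.0521 0.2554] [0.5923 0.04   0.2501]
 yellow 342 [[0.571, -0.106, 0.122], [0.608, 0.053, 0.148], [0.645, 0.207, 0.252]]
```

View pics/c.png

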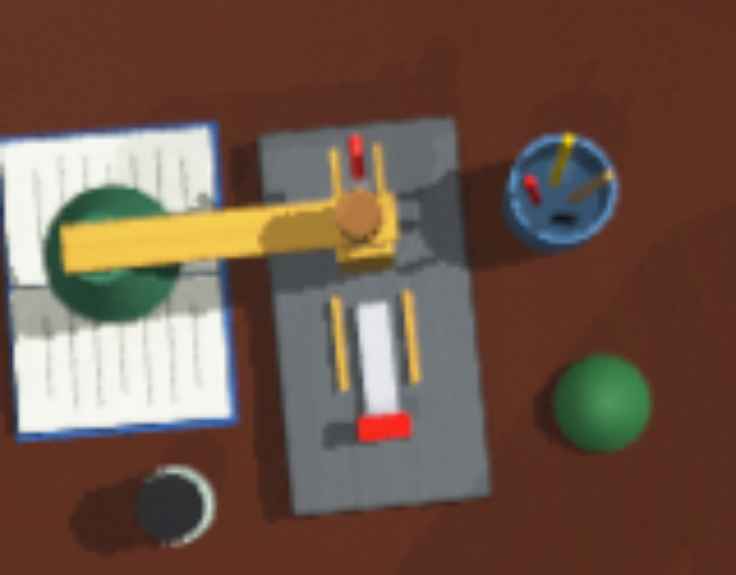

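The foot's long edge gives a stand yaw of about 5.1°, and the knob is near (0.593, 0.038) with its top at about 0.256. The crop agrees with this: the knob is on the column, the latch lies towards the robot, and nothing tall is near the grasp. I'll move above the knob and refine its position with the wrist camera.

Run:
```python
from h import *
yaw=np.radians(5.15)
p=observe()["eef_pos"]; move_l([p[0],p[1],.40],feed=.25)
movep([.56,.036,.40],[np.pi,0,yaw])
hold(.3)
c=get_calibration("wrist");p,d=get_image("wrist");np.savez("pics/w.npz",p=p,d=d);cv2.imwrite("pics/w.png",p[:,:,::-1])
P=cloud(d,c);o=observe();print(o["time_s"],o["q"].round(2),o["eef_pos"],o["tcp_rot"],o["ft_force"])
z=P[...,2];near=(d>0)&(np.hypot(P[...,0]-.593,P[...,1]-.038)<.03)
zt=np.percentile(z[near],97);kn=near&(abs(z-zt)<.004);Q=P[kn]
print(zt,kn.sum(),Q.min(0),Q.max(0),Q.mean(0),np.median(Q,0), cv2.minEnclosingCircle((Q[:,:2]*1000).astype(np.float32)))
r,g,b=[p[...,i].astype(int) for i in range(3)]
red=(r>140)&(g<70)&(b<70)&(z>.02)&(z<.06)&(P[...,0]<.5);Q=P[red]
if len(Q):print("red",len(Q),Q.min(0),Q.max(0),Q.mean(0))
```

```text
3.9667 [-0.08  0.01  1.44  0.    1.69  1.4 ] [0.56002278 0.03577708 0.39996083] [-3.14155799e+00  6.98579704e-05  8.94972540e-02] [-0.13891537 -0.03156886  0.37909423]
0.4906430270143445 1351 [0.57086409 0.01043865 0.48664399] [0.58207975 0.06266644 0.49361072] [0.57802882 0.03302051 0.48919955] [0.57893177 0.02011639 0.48915448] ((578.8523559570312, 36.54767608642578), 26.255836486816406)
red 239 [0.46855212 0.01223651 0.02610321] [0.49996626 0.45403858 0.05390567] [0.48151205 0.09845371 0.04711358]
```

View pics/w.png

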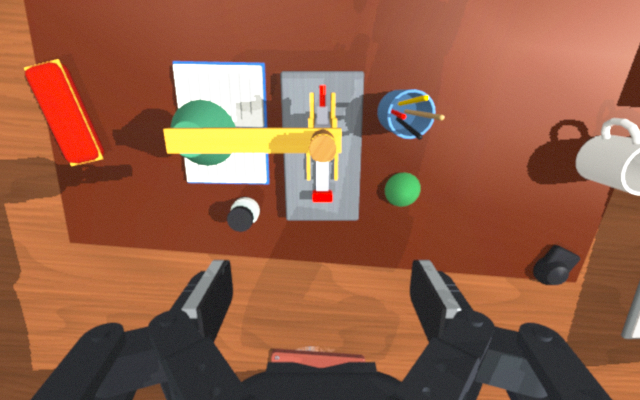

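The wrist view shows the knob at (322,147) and the latch at (322,196), with clear space around the knob. My height filter picked up the fingers, so I'll recompute from the saved frame (the arm hasn't moved).

Run:
```python
from h import *
f=np.load("pics/w.npz");p,d=f["p"].astype(int),f["d"];P=cloud(d,get_calibration("wrist"));z=P[...,2]
box=np.zeros(d.shape,bool);box[120:175,295:350]=1
r,g,b=p[...,0],p[...,1],p[...,2]
zt=np.percentile(z[box],99.);kn=box&(z>zt-.005);Q=P[kn]
print(zt,kn.sum(),Q.min(0),Q.max(0),Q.mean(0),cv2.minEnclosingCircle((Q[:,:2]*1000).astype(np.float32)))
box[:]=0;box[185:210,305:340]=1
red=box&(r>140)&(g<70)&(b<70);Q=P[red];T=Q[Q[:,2]>.046]
print("red",len(Q),Q.min(0),Q.max(0),"top",len(T),T.min(0),T.max(0),T.mean(0))
foot=(d>0)&(abs(z-.024)<.004)&(abs(r-b)<30)&(abs(P[...,0]-.55)<.16)&(abs(P[...,1]-.035)<.085);foot[:,:275]=0;foot[:,370:]=0
print(cv2.minAreaRect((P[foot][:,:2]*1000).astype(np.float32)))
```

```text
0.2543836268865956 642 [0.58085374 0.02567382 0.2494105 ] [0.64406083 0.05214683 0.54386775] [0.59437813 0.03903826 0.25658876] ((612.47216796875, 41.03229522705078), 31.77642059326172)
red 200 [0.46854704 0.01231699 0.0354098 ] [0.64406083 0.04464971 0.54386775] top 180 [0.46854704 0.01231699 0.04602248] [0.64406083 0.04464971 0.54386775] [0.47923934 0.0283662  0.05651474]
((548.7747802734375, 34.93638610839844), (247.3393096923828, 129.81161499023438), 5.120491981506348)
```

```bash
cat >> h.py <<'E'
X,Y=.5938,.0390
def step(z,feed=.01):
    move_l([X,Y,z],feed=feed); o=observe()
    return o["eef_pos"][2],o["ft_force"][2],o["time_s"],o
E
python3 - <<'E'
from h import *
movep([X,Y,.30],[np.pi,0,np.radians(5.12)])
print(move_l([X,Y,.214],feed=.08,max_force=8)); hold(.2)
o=observe();print(o["time_s"],o["eef_pos"],o["ft_force"])
gripper_to(.0,f_grip=70);hold(.2)
o=observe();print(o["time_s"],o["eef_pos"],o["ft_force"],o["torque"],o["opening"],o["grasp_force"])
for i in range(1,11):
    z,f,t,o=step(.214+.001*i);print(round(z,5),round(f,2),round(t,2))
hold(.2);o=observe();print(o["ft_force"],o["eef_pos"],o["opening"],o["grasp_force"])
E
```

```text
False
5.8917 [0.5941064  0.0389885  0.21458629] [ 0.24682395  0.22791176 -0.20636279]
6.6833 [0.59397392 0.03727892 0.21443442] [ 0.14070382 -6.66609961  2.22675962] [-0.75687982  0.13688796  0.06012527] 0.023363056412811386 68.47259044647217
0.21445 -2.53 6.93
0.21449 -7.47 7.18
0.21525 -8.21 7.43
0.21616 -9.26 7.68
0.21713 -8.94 7.93
0.21808 -8.42 8.18
0.21911 -8.81 8.43
0.22009 -9.32 8.68
0.22106 -9.47 8.93
0.22205 -9.02 9.18
[ 5.7399078  -7.06960252 -9.43009695] [0.59388608 0.03728243 0.2220605 ] 0.023200774245126003 69.02896285057068
```

```bash
sed -i 's/^X,Y=.*/X,Y=.5938,.0375/' h.py
python3 - <<'E'
from h import *
base=-9.1;up=False;pk=0;falls=[];zc=.224
while len(falls)<2 and zc<.214+.062:
    zc+=.001;z,f,t,o=step(zc);e=base-f
    print(f"{1e3*z:.1f}:{f:.1f}",end=" ")
    if e>3.3: up=True
    if up and e<1.8: up=False;falls.append(z);print("FALL")
print(falls,zc,t,o["ft_force"],o["eef_pos"])
E
```

```text
223.0:-9.1 224.1:-8.0 225.0:-9.4 226.1:-9.4 227.0:-8.6 228.1:-9.1 229.0:-8.1 230.0:-8.7 231.0:-9.1 232.0:-8.8 233.0:-9.0 234.0:-9.0 235.0:-9.1 235.8:-9.9 236.3:-12.8 237.0:-12.8 237.8:-13.8 238.7:-14.6 239.6:-15.5 241.2:-11.2 242.6:-11.2 243.6:-10.7 FALL
245.0:-9.4 246.1:-9.7 247.2:-8.9 248.2:-9.0 248.9:-10.5 249.4:-12.5 250.0:-13.9 250.9:-14.2 251.7:-15.4 252.7:-15.1 254.3:-11.1 255.7:-11.0 256.8:-10.1 FALL
[np.float64(0.2436420196427349), np.float64(0.2567780759524675)] 0.259 18.2167 [  5.13997964  -1.00520127 -10.08730568] [0.59388069 0.03727597 0.25677808]
```

Two teeth have passed, with falls at 240.5 and 253.5 mm, so the 13 mm spacing holds. I expect the fourth fall near 279.5 and its click near 284.5, with the fifth tooth's rise starting near 287.5. I'll stop at 286.3.

Run:
```python
from h import *
zc=.259;z=0
while z<.2860 and zc<.2895:
    zc+=.001;z,f,t,o=step(zc)
    print(f"{1e3*z:.1f}:{f:.1f}",end=" ")
hold(.3);o=observe()
print(zc,t,o["ft_force"],o["eef_pos"],o["opening"],o["grasp_force"])
```

```text
258.0:-9.9 259.1:-9.8 260.1:-8.9 261.1:-9.7 261.8:-9.7 262.3:-12.8 263.0:-13.4 263.8:-14.9 264.7:-14.0 265.6:-15.5 267.2:-10.4 268.6:-11.3 269.7:-9.6 271.0:-9.1 272.0:-9.4 273.0:-9.2 274.0:-8.3 274.8:-10.3 275.3:-12.1 275.9:-13.2 276.7:-14.6 277.5:-14.8 278.5:-15.0 279.7:-10.8 281.5:-10.6 282.6:-10.8 284.1:-10.3 285.2:-9.1 286.3:-8.4 0.28800000000000003 25.4667 [ 5.46672486 -0.84796923 -9.55876866] [0.59388012 0.03726974 0.28628522] 0.023380190510575303 69.6264660358429
```

The fourth fall came at about 279.5, and the column is now 6.7 mm past it, so the fourth click has passed. I'll lower gently until the pawl takes the weight.

Run:
```python
from h import *
zc=.288;f=-9
while f<-0.3 and zc>.274:
    zc-=.0005;z,f,t,o=step(zc,feed=.005)
    print(f"{1e3*z:.1f}:{f:.1f}",end=" ")
hold(.3);o=observe()
print(zc,t,o["ft_force"],o["eef_pos"])
```

```text
285.9:-9.3 285.6:-8.8 285.1:-8.4 284.7:-8.6 284.2:-9.5 284.0:-8.4 284.0:-8.1 283.9:-6.5 283.9:-5.3 283.8:0.3 0.283 28.2667 [ 1.86995553 -3.73291563  2.76119644] [0.5939494  0.03731107 0.28372901]
```

The weight came off at 283.8, so the column is resting on the pawl. Now I'll let go.

Run:
```python
from h import *
gripper_to(.06);hold(.4)
o=observe();print(o["time_s"],o["ft_force"],o["eef_pos"],o["opening"],o["grasp_force"])
move_l([X,.0385,.36],feed=.1)
c=get_calibration("wrist");p,d=get_image("wrist");P=cloud(d,c);z=P[...,2]
n=(d>.05)&(np.hypot(P[...,0]-.594,P[...,1]-.038)<.013)&(z<.33);print("knob top now",np.percentile(z[n],[50,95]))
R=np.array([np.cos(.0894),np.sin(.0894)])
face=np.array([.4685,.0280]);a=face-.045*R
movep([a[0],a[1],.36],[np.pi,0,.0894])
gripper_to(0.0,f_grip=20)
c=get_calibration("wrist");p,d=get_image("wrist");np.savez("pics/w2.npz",p=p,d=d);P=cloud(d,c);z=P[...,2]
r,g,b=[p[...,i].astype(int) for i in range(3)]
m=(d>.05)&(r>140)&(g<70)&(b<70)&(z>.02)&(z<.07)&(abs(P[...,0]-.477)<.03)&(abs(P[...,1]-.028)<.03);Q=P[m]
n=(d>.05)&(np.hypot(P[...,0]-.594,P[...,1]-.038)<.013)&(z<.33);print("knob top",np.percentile(z[n],[50,95]) if n.any() else None)
print("latch",len(Q),Q.min(0),Q.max(0),Q.mean(0));o=observe();print(o["time_s"],o["eef_pos"],o["ft_force"])
cv2.imwrite("pics/w2.png",p[:,:,::-1])
```

```text
29.4083 [-0.48001588  0.34313764 -0.115546  ] [0.59378824 0.03750732 0.28299484] 0.060135968322881546 0.0
knob top now [0.31475919 0.32323984]
knob top [0.16689196 0.18365806]
latch 236 [0.46823901 0.01157121 0.04789103] [0.48436601 0.0438963  0.05550966] [0.47594492 0.02786127 0.05145247]
31.7417 [0.42373319 0.02398689 0.35997365] [-0.27553815  0.28047927 -0.0278398 ]
```

View pics/w2.png

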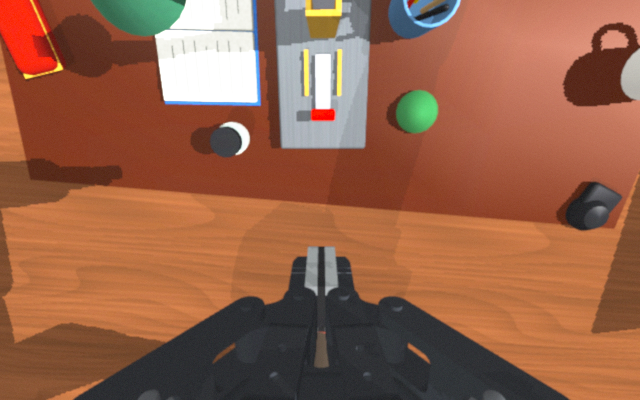

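The knob top is now at 0.323, so it has been lifted 69 mm and holds. The latch is at (323,115), with its face near x = 0.468 and clear space in front. The shut fingers will push it along the stand's +x.

Run:
```python
from h import *
R=np.array([np.cos(.0894),np.sin(.0894)]);a=np.array([.4685,.0280])-.045*R
move_l([*a,.10],feed=.15);print(move_l([*a,.037],feed=.05,max_force=6));hold(.2)
o=observe();f0=o["ft_force"];print(o["time_s"],o["eef_pos"],f0)
s=.022;move_l([*(a+R*s),.037],feed=.03,max_force=6)
F=0
while F<14 and s<.058:
    s+=.001;move_l([*(a+R*s),.037],feed=.01);o=observe()
    F=-(o["ft_force"]-f0)[:2]@R;act=(o["eef_pos"][:2]-a)@R
    print(f"{act*1e3:.1f}:{F:.1f}",end=" ")
print(s,o["time_s"],o["ft_force"])
```

```text
False
35.2333 [0.42390329 0.0239461  0.03725491] [-0.59413816 -0.32065662  0.03454197]
23.0:-0.3 24.1:-0.9 25.1:-0.8 26.1:-0.6 27.1:-0.7 28.1:-0.8 29.1:-1.0 30.1:-1.0 31.1:-1.9 32.1:-0.8 32.5:1.9 33.5:2.8 34.8:3.2 35.9:3.6 36.9:3.0 37.9:2.1 38.9:3.3 40.0:2.6 41.1:2.5 42.1:3.1 43.2:1.7 44.2:2.5 45.2:2.0 46.2:3.3 46.3:7.1 46.4:11.1 46.4:15.0 0.04900000000000002 42.8667 [-15.55797261  -1.17133076  11.48413014]
```

The latch moved 14 mm and then met its stop. Now I'll back off and check.

Run:
```python
from h import *
R=np.array([np.cos(.0894),np.sin(.0894)]);a=np.array([.4685,.0280])-.045*R
move_l([*(a+R*.005),.037],feed=.06);move_l([*a,.33],feed=.15);hold(.3)
c=get_calibration("wrist");p,d=get_image("wrist");P=cloud(d,c);z=P[...,2]
r,g,b=[p[...,i].astype(int) for i in range(3)]
m=(d>.05)&(r>140)&(g<70)&(b<70)&(z>.02)&(z<.07)&(abs(P[...,0]-.485)<.03)&(abs(P[...,1]-.028)<.03);Q=P[m];print("latch",len(Q),Q.min(0),Q.max(0))
p,d=get_image("top");P=cloud(d,get_calibration("top"));z=P[...,2]
n=(d>.05)&(np.hypot(P[...,0]-.594,P[...,1]-.038)<.012);print("knob",np.percentile(z[n],[50,95]))
cv2.imwrite("pics/end.png",p[:,:,::-1]);o=observe();print(o["time_s"],o["ft_force"],o["eef_pos"])
```

```text
latch 304 [0.48088247 0.01222691 0.04803222] [0.49704065 0.04542088 0.05434777]
knob [0.32041435 0.32434972]
46.25 [ 0.04857037 -0.094195    0.57951016] [0.42366324 0.02399524 0.32993146]
```

View pics/end.png

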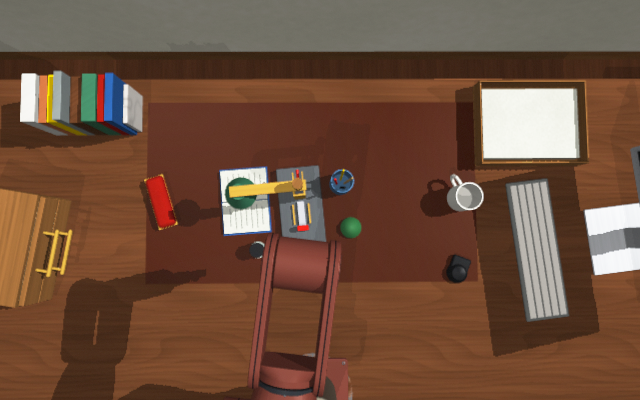

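The final view shows the knob still raised at (298,184), the latch moved in to (302,228), and every bystander still where it stood. I'm handing the job in.

```bash
python3 -c "
from plant import *
print(job_done())"
```

```text
the job is handed in; nothing more can be done
None
```

I handed the job in: the lamp rests on the pawl at what the lift forces show is the fourth click (about 69 mm up) and is let go, the latch is pushed home against its stop (14 mm of push), and nothing else on the desk moved; the interface returned no verdict.

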